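# Snap the glaze tub's lid shut around its rim

## Task

The lid is only resting on the big glaze tub: press down all around its rim with the fingertips until every one of its six sections has clicked shut and lies flush. Do not pick anything up: leave the tub standing where it is, the test tile lying on the middle of the lid and the other things on the table undisturbed, then take the hand away.

Things in the scene. Friction and masses are not known exactly. Their poses are not given: they have to be found in the camera images.
- tub: big glaze tub, white, full (2.6 kg), loose; 132 mm wide at the foot, 156 at the top; wire handle hangs down one side. Grey lid 172 mm across; its shut rim is 136 mm above the table (outer bead 137). Origin: centre of the underside, z up. Radial slots (6 mm) cut the lid's rim into six 60-degree sections; section k is centred at k x 60 degrees, counter-clockwise from above, from the tub's x axis
- lid_middle (a point): centre of the lid's round middle panel (116 mm across inside, flat, rigid), on its upper face, 131 mm above the tub's underside and 5 mm below the shut rim; a test tile lies on it
- tile: fired glaze test tile, buff clay partly glazed grey-green, 45 x 45 x 6 mm, lying loose on the lid's middle panel. Origin: centre of its underside; z up
- cup: matte black stoneware cup, 80 mm across the rim, 85 mm tall, standing near the tub. Origin: centre of its underside
- scoop: white enamel measuring scoop with a dark rim, chipped; bowl 66 mm across and 42 mm tall, straight handle reaching 125 mm from the bowl's centre along its x axis; stands near the tub. Origin: centre of the bowl's underside
- vase: raw terracotta bud vase, 72 mm at the belly, 130 mm tall, narrow neck. Origin: centre of its underside
- spoon_rest: white porcelain spoon rest, shallow round dish 94 mm across and 14 mm high with a flat 40 mm tab along its -x axis. Origin: centre of the dish's underside
- jar: small closed glaze jar, white with a grey screw cap, 72 mm across, 88 mm tall; its cap is already on. Origin: centre of its underside
- tongs: red-enamelled steel dipping tongs lying flat, 210 mm long (along x), up to 75 mm wide, 8 mm high. Origin: middle of their length, on the table
- rim_0 (a joint): angle of the lid's rim section 0, rad: 0 standing up, outer edge about 7 mm proud; 0.22 shut, level (it hinges along its inner side, 54 mm from the tub's axis). Pressed past about 0.14 it clicks shut and stays; let go before that it springs back up. Needs about 8 N straight down at rim_0_top, less farther out, more farther in; shut, it bears rigidly on the tub
- rim_0_top (a point): point on the upper face of rim section 0, half-way along its arc, 76 mm from the tub's axis and 10 mm in from its outer edge (the section is 26 mm wide, 60 to 86 mm from the axis); 136 mm above the table when shut, about 5 mm higher when standing up
- rim_1 (a joint): angle of the lid's rim section 1, rad: 0 standing up, outer edge about 7 mm proud; 0.22 shut, level (it hinges along its inner side, 54 mm from the tub's axis). Pressed past about 0.14 it clicks shut and stays; let go before that it springs back up. Needs about 8 N straight down at rim_1_top, less farther out, more farther in; shut, it bears rigidly on the tub
- rim_1_top (a point): point on the upper face of rim section 1, half-way along its arc, 76 mm from the tub's axis and 10 mm in from its outer edge (the section is 26 mm wide, 60 to 86 mm from the axis); 136 mm above the table when shut, about 5 mm higher when standing up
- rim_2 (a joint): angle of the lid's rim section 2, rad: 0 standing up, outer edge about 7 mm proud; 0.22 shut, level (it hinges along its inner side, 54 mm from the tub's axis). Pressed past about 0.14 it clicks shut and stays; let go before that it springs back up. Needs about 8 N straight down at rim_2_top, less farther out, more farther in; shut, it bears rigidly on the tub
- rim_2_top (a point): point on the upper face of rim section 2, half-way along its arc, 76 mm from the tub's axis and 10 mm in from its outer edge (the section is 26 mm wide, 60 to 86 mm from the axis); 136 mm above the table when shut, about 5 mm higher when standing up
- rim_3 (a joint): angle of the lid's rim section 3, rad: 0 standing up, outer edge about 7 mm proud; 0.22 shut, level (it hinges along its inner side, 54 mm from the tub's axis). Pressed past about 0.14 it clicks shut and stays; let go before that it springs back up. Needs about 8 N straight down at rim_3_top, less farther out, more farther in; shut, it bears rigidly on the tub
- rim_3_top (a point): point on the upper face of rim section 3, half-way along its arc, 76 mm from the tub's axis and 10 mm in from its outer edge (the section is 26 mm wide, 60 to 86 mm from the axis); 136 mm above the table when shut, about 5 mm higher when standing up
- rim_4 (a joint): angle of the lid's rim section 4, rad: 0 standing up, outer edge about 7 mm proud; 0.22 shut, level (it hinges along its inner side, 54 mm from the tub's axis). Pressed past about 0.14 it clicks shut and stays; let go before that it springs back up. Needs about 8 N straight down at rim_4_top, less farther out, more farther in; shut, it bears rigidly on the tub
- rim_4_top (a point): point on the upper face of rim section 4, half-way along its arc, 76 mm from the tub's axis and 10 mm in from its outer edge (the section is 26 mm wide, 60 to 86 mm from the axis); 136 mm above the table when shut, about 5 mm higher when standing up
- rim_5 (a joint): angle of the lid's rim section 5, rad: 0 standing up, outer edge about 7 mm proud; 0.22 shut, level (it hinges along its inner side, 54 mm from the tub's axis). Pressed past about 0.14 it clicks shut and stays; let go before that it springs back up. Needs about 8 N straight down at rim_5_top, less farther out, more farther in; shut, it bears rigidly on the tub
- rim_5_top (a point): point on the upper face of rim section 5, half-way along its arc, 76 mm from the tub's axis and 10 mm in from its outer edge (the section is 26 mm wide, 60 to 86 mm from the axis); 136 mm above the table when shut, about 5 mm higher when standing up
Mind the look-alikes: they are no part of the job. What is shaped like the tile but turquoise or yellow is not meant.

How it is judged:
By the outcome, as a careful person would: the job done as asked, in the order asked, and still so for the second after the job is handed in, with the robot touching nothing.
It also fails if it takes over 48 s, if anything falls off the work surface, if the arm or the gripper's body presses on something with over 40 N, if the wrist force passes 120 N, or if a joint passes its speed limit or range.

## Robot

A 6-joint arm with a two-finger parallel gripper is mounted at the origin on the work surface. World frame = base frame: x ahead of the robot, y to its left, z up, the work surface at z = 0. Lengths are in m, angles in rad, forces in N, time in s.
With the tool pointing down it reaches from about 0.3 to 0.775 m from the base axis. Payload 14.6 kg.
Tool frame: the origin (TCP) lies between the finger pads; the fingertips stand 11 mm ahead of it and the grasp point (between the pads) lies 8 mm behind it (ctrl.nose_length is the distance from the TCP to the fingertips, in m); z points along the fingers, x is the direction in which the jaws open and shut, and the axes are right-handed (so a half turn about z gives the same grasp; the last joint's range is limited). The gripper opens to 94 mm and grips with 3 to 60 N. Pads are 16 mm wide; open, the fingers measure 119 mm over their backs; the gripper's body (75 mm by 177 mm) begins 78 mm behind the grasp point.
Start: joints at [1.147, 0.3, 1.521, -0, 1.321, -0.067], TCP at [0.192, 0.515, 0.216] pointing down, gripper open.
Joint ranges: [-3.03, 3.03], [-0.79, 2.21], [0.23, 2.52], [-1.04, 4.18], [0, 3.07], [-2.55, 2.55]. Speed limits (rad/s): [2.22, 2.22, 2.57, 3.14, 3.14, 3.14].

## Interface

Orientations are given as [roll, pitch, yaw] about the fixed x, y, z axes, in that order (R = Rz(yaw) Ry(pitch) Rx(roll)).
In Python, from station import ctrl gives the robot as it stands.
- The arm moves only by the tool jog_arm, never from a script. Its argument "increments" is a list of rows, each an object with "delta_pos": the shift along the world's x, y, z in units of 0.25 m (1.0 is 0.25 m), a list of three; "dr": the turn, a rotation vector about the world's x, y, z in units of 0.5 rad (1.0 is 0.5 rad), a list of three. A call has 1 to 20 rows; each row is the pose to reach, as a shift and turn from the pose commanded when the call began; what a row does not reach only later rows make up. A row lasts 1/10 s, in which the tool goes at most 50 mm and 8.59 degrees, less where a joint would pass 70% of its speed; a pose out of reach is approached as far as the arm can. A call with a number of a shift or a turn outside -1 to 1 is refused whole. A call with a gripper value outside its range is refused whole. "fingers" is the gripper's target within -1 to 1 (shut at 1, half-way at 0, fully open at -1), set as the call begins (left out, the last holds). The fingers move at their own pace and stop on an object; "squeeze" is the grip in N (left out, the last holds). Time passes only in rows, so rows that repeat a pose let the fingers close. It gives the time, the measured TCP pose, the force and the opening at its end, in the units of the state.
- ctrl.get_obs(): the state, without advancing time (a new reading comes with each control period).
- ctrl.camera(name): name is "scene" or "top" or "wrist"; returns the picture (420x560x3 uint8, red, green, blue); there is no depth.
- ctrl.camera_info(name): a dict with "vertical_fov" (degrees; the focal length in pixels is half the picture's height over the tangent of half this angle, whatever the lens; pixels are square), "cx", "cy" (the principal point, pixels), "k1" (the pictures are not rectified: a ray, as slopes to the right and down, at radius r is drawn at 1 + k1 r^2 times it, then the intrinsics apply), "rvec" (rotation vector, rad) and "tvec" (3), from world to camera coordinates, as OpenCV has them. Camera axes: x right, y down, z forward; pixel columns grow to the right and rows downward; lengths in m; the calibration is good to about 2 mm. A picture is of the moment at which its call begins: read the wrist's pose just before it. camera_info takes no time and is no camera call; for the wrist camera it gives the pose at the moment of the call.
- ctrl.hand_in(): hands the job in, once; it reports no verdict.
The state is a dict: "time_s": time; "qpos": joint angles; "joint_vel": joint speeds; "tau": joint torques, N m; "ee_pos": TCP position; "eef_rot": TCP orientation; "force": force on the tool from outside, world axes, zero at the start; "moment": the same for the moment, N m; "grip_width": finger opening in m.
Only numpy, scipy, OpenCV 4.12 (cv2) and the standard library are available. Lean on these libraries where they do the work, as an engineer would, in place of code of your own. Each camera call takes 0.05 s, during which the arm holds its last target. There are 200 camera calls.

## Working session

There is one attempt and no reset: what is moved stays moved. The work goes in short steps, Python scripts to look and compute and a tool call to move; the robot and the scene stay as the last step left them, time stands still between calls to the robot, and variables do not carry over. Pictures are saved under pics/ and viewed, about 8 in all and at most 12, crops included, and the job is handed in when it is done.

Besides the shell and the picture viewer there is one more tool, called as a command line: name --argument value ..., lists and objects as JSON in quotes. jog_arm: Moves the arm, as the interface text tells. Its arguments: {"type":"object","properties":{"increments":{"type":"array"},"fingers":{"type":"number"},"squeeze":{"type":"number"}},"required":["increments"]}

```bash
mkdir -p pics; cat > h.py <<'E'
import numpy as np, cv2
from station import ctrl
def info(n):
    i=ctrl.camera_info(n); f=210/np.tan(np.radians(i["vertical_fov"])/2)
    return f,i["cx"],i["cy"],i["k1"],cv2.Rodrigues(np.array(i["rvec"],float))[0],np.array(i["tvec"],float)
def ray(i,u,v):
    f,cx,cy,k,R,t=i
    d=cv2.undistortPoints(np.array([[[u,v]]],float),np.array([[f,0,cx],[0,f,cy],[0,0,1]]),np.array([k,0,0,0,0]))[0,0]
    return -R.T@t, R.T@np.array([d[0],d[1],1])
def onz(i,u,v,z):
    c,d=ray(i,u,v); return c+d*(z-c[2])/d[2]
def pix(i,P):
    f,cx,cy,k,R,t=i
    return cv2.projectPoints(np.array(P,float).reshape(-1,1,3),R,t,np.array([[f,0,cx],[0,f,cy],[0,0,1]]),np.array([k,0,0,0,0]))[0][:,0]
def save(n,name):
    im=ctrl.camera(n); cv2.imwrite("pics/"+name,im[:,:,::-1]); return im
E
python3 - <<'E'
from h import *
a=save("top","top0.png"); b=save("scene","scene0.png")
for n in("top","scene"):
    i=info(n); print(n,i[:4],(-i[4].T@i[5]).round(3))
print(ctrl.get_obs(), ctrl.nose_length)
E
```

```text
top (np.float64(383.372616156955), 282.1457363773153, 208.39304885409166, 0.0033376424298355014) [0.448 0.003 1.255]
scene (np.float64(447.0605035278299), 278.19968938706864, 202.58667260782642, 0.03681884409049841) [1.166 0.383 0.99 ]
{'time_s': 0.1, 'qpos': array([ 1.14739274e+00,  3.00420001e-01,  1.52152135e+00, -1.16062928e-05,
        1.32071034e+00, -6.66072091e-02]), 'joint_vel': array([-9.51179395e-05, -1.30158916e-03, -5.65075568e-04, -9.41904042e-04,
        1.22954273e-03,  5.75826691e-04]), 'tau': array([ 7.30232823e-04, -5.32642114e+01, -3.53283763e+01,  7.09270779e-02,
        2.34931230e-02, -8.87187275e-05]), 'ee_pos': array([0.19201587, 0.51514902, 0.21593962]), 'eef_rot': array([-3.14153338e+00,  1.05743584e-03,  1.21400286e+00]), 'force': array([-0.57912007,  0.47344177, -0.05063005]), 'moment': array([-0.00603414, -0.01040703, -0.04574364]), 'grip_width': 0.09401286924736053} 0.011
```

View pics/top0.png

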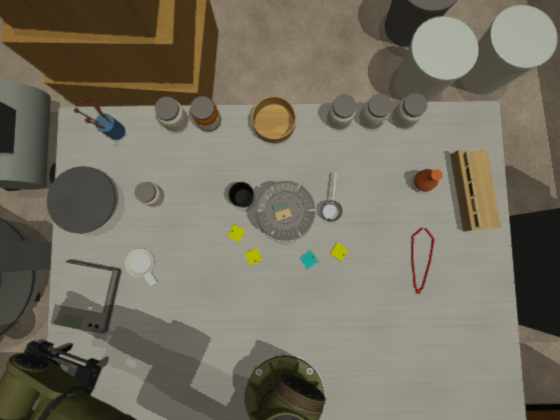

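View pics/scene0.png

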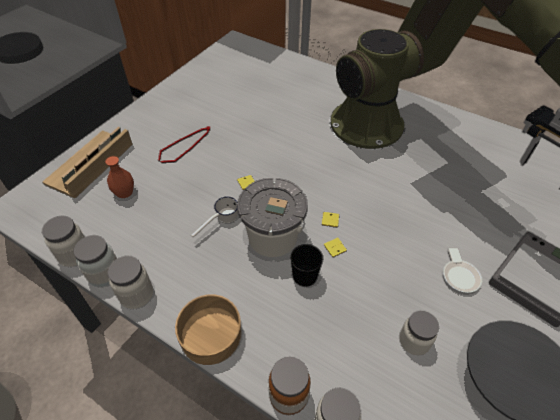

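The top view shows the tub at about (285,211) with the buff/grey-green tile on its lid. The cup is at (241,194), the scoop at (331,211) and the base at (285,392). Look-alike tiles are yellow (236,233), (254,257), (340,252) and turquoise (309,259). Big round look-alikes are the dark disc (82,200) and the wooden bowl (273,119). Next I'll take a close crop.

```bash
python3 - <<'E'
from h import *
i=info("top"); 
for n in [(285,211,.137),(241,194,.085),(331,211,.042),(283,214,.137)]: print(n,onz(i,*n).round(4))
a=cv2.imread("pics/top0.png")
x0,y0=235,160
c=cv2.resize(a[y0:y0+100,x0:x0+120],None,fx=6,fy=6,interpolation=cv2.INTER_CUBIC)
c=cv2.convertScaleAbs(c,alpha=1.5)
for k in range(0,120,20): cv2.putText(c,str(x0+k),(k*6,10),0,.4,(0,255,255));cv2.line(c,(k*6,12),(k*6,20),(0,255,255))
for k in range(0,100,20): cv2.putText(c,str(y0+k),(0,k*6+4),0,.4,(0,255,255))
cv2.imwrite("pics/crop0.png",c)
E
```

```text
(285, 211, 0.137) [ 0.5655 -0.0113  0.137 ]
(241, 194, 0.085) [0.626  0.1227 0.085 ]
(331, 211, 0.042) [ 0.573 -0.159  0.042]
(283, 214, 0.137) [ 0.5568 -0.0053  0.137 ]
```

View pics/crop0.png

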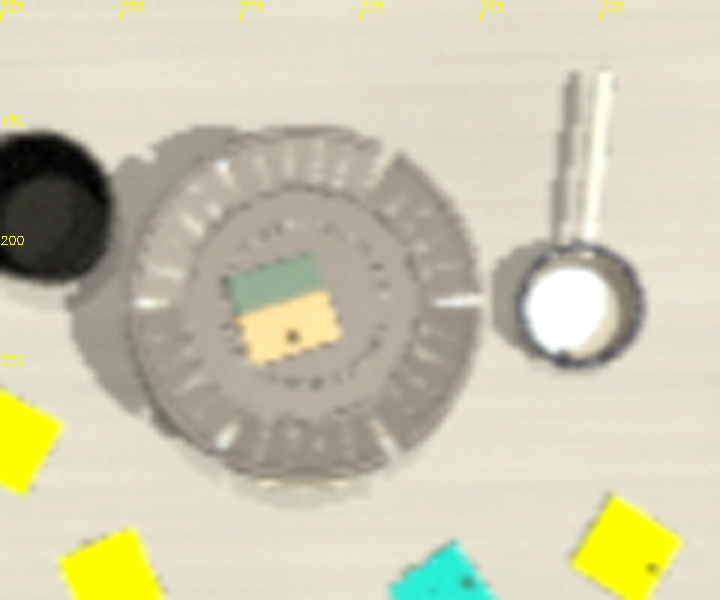

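The crop confirms the choice: a grey slotted lid carrying the tile, centred near full-picture pixel (285.8,210.2). The slots lie at about ±90° and ±30° in world axes, so the sections are at multiples of 60°. I'll check the centre across both views.

```bash
python3 - <<'E'
from h import *
i=info("top"); s=info("scene")
S=[(460,300),(388,158),(222,170),(148,302),(228,437),(388,440)]
P=np.array([onz(i,235+u/6,160+v/6,.137) for u,v in S]); print(P.round(4).tolist())
c=(P[:3]+P[3:]).mean(0)/2; print("c",c, np.degrees(np.arctan2(P[:,1]-c[1],P[:,0]-c[0])), np.hypot(*(P-c)[:,:2].T))
print(onz(s,273,205,.137))
th=np.radians(np.arange(0,360,10)); 
for n,ii in(("top",i),("scene",s)):
    im=cv2.imread(f"pics/{n}0.png")
    for r in (.060,.086):
        for p in pix(ii,[[c[0]+r*np.cos(t),c[1]+r*np.sin(t),.139] for t in th]): im[tuple(p.round().astype(int)[::-1])]=(0,0,255)
    u,v=pix(ii,[c])[0].astype(int)
    globals()[n]=cv2.resize(im[v-50:v+50,u-60:u+60],(390,325))
cv2.imwrite("pics/ov.png",np.hstack([top,scene]))
E
```

```text
[[0.5671, -0.0896, 0.137], [0.6381, -0.056, 0.137], [0.6335, 0.0259, 0.137], [0.5687, 0.063, 0.137], [0.5021, 0.0248, 0.137], [0.4993, -0.0528, 0.137]]
c [ 0.56814391 -0.01411662  0.137     ] [ -90.76542548  -30.89727932   31.47869348   89.55753678  149.44783572
 -150.62857183] [0.07549221 0.08148664 0.07657873 0.07710156 0.07665617 0.07895381]
[ 0.5703514 -0.0073179  0.137    ]
```

View pics/ov.png

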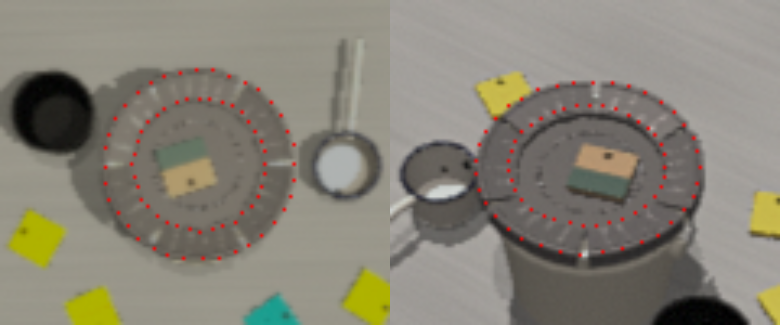

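jog_arm --increments '[{"delta_pos": [0, 0, 0.1], "dr": [0, 0, 0]}, {"delta_pos": [0, 0, 0.1], "dr": [0, 0, 0]}, {"delta_pos": [0, 0, 0.1], "dr": [0, 0, 0]}, {"delta_pos": [0, 0, 0.1], "dr": [0, 0, 0]}]' --fingers 1 --squeeze 20

```text
time_s: 0.5
ee_pos: [0.192, 0.5151, 0.2405]
eef_rot: [-3.141, 0.001, 1.214]
force: [0.0, -0.0, 0.1]
grip_width: 0.0651
```

jog_arm --increments '[{"delta_pos": [0.1, -0.125, 0], "dr": [0, 0, 0]}, {"delta_pos": [0.2, -0.25, 0], "dr": [0, 0, 0]}, {"delta_pos": [0.3, -0.375, 0], "dr": [0, 0, 0]}, {"delta_pos": [0.4, -0.5, 0], "dr": [0, 0, 0]}, {"delta_pos": [0.5, -0.625, 0], "dr": [0, 0, 0]}, {"delta_pos": [0.6, -0.75, 0], "dr": [0, 0, 0]}, {"delta_pos": [0.7, -0.875, 0], "dr": [0, 0, 0]}, {"delta_pos": [0.8, -1.0, 0], "dr": [0, 0, 0]}]'

```text
time_s: 1.3
ee_pos: [0.3927, 0.2638, 0.2407]
eef_rot: [-3.141, 0.001, 1.214]
force: [0.6, 0.5, 0.3]
grip_width: 0.002
```

jog_arm --increments '[{"delta_pos": [0.1, -0.16, 0], "dr": [0, 0, 0]}, {"delta_pos": [0.2, -0.32, 0], "dr": [0, 0, 0]}, {"delta_pos": [0.3, -0.48, 0], "dr": [0, 0, 0]}, {"delta_pos": [0.4, -0.66, -0.04], "dr": [0, 0, 0]}, {"delta_pos": [0.5, -0.8, -0.1], "dr": [0, 0, 0]}, {"delta_pos": [0.55, -0.848, -0.2], "dr": [0, 0, 0]}, {"delta_pos": [0.55, -0.848, -0.264], "dr": [0, 0, 0]}, {"delta_pos": [0.55, -0.848, -0.264], "dr": [0, 0, 0]}, {"delta_pos": [0.55, -0.848, -0.264], "dr": [0, 0, 0]}]'

```text
time_s: 2.2
ee_pos: [0.5294, 0.0536, 0.1755]
eef_rot: [-3.141, 0.0, 1.214]
force: [0.4, 0.2, -0.0]
grip_width: 0.0005
```

jog_arm --increments '[{"delta_pos": [0, 0, -0.04], "dr": [0, 0, 0]}, {"delta_pos": [0, 0, -0.07], "dr": [0, 0, 0]}, {"delta_pos": [0, 0, -0.085], "dr": [0, 0, 0]}, {"delta_pos": [0, 0, -0.095], "dr": [0, 0, 0]}, {"delta_pos": [0, 0, -0.1], "dr": [0, 0, 0]}, {"delta_pos": [0, 0, -0.1], "dr": [0, 0, 0]}]'

```text
time_s: 2.8
ee_pos: [0.5296, 0.0533, 0.1503]
eef_rot: [-3.142, 0.0, 1.214]
force: [0.4, 0.6, 0.1]
grip_width: 0.0005
```

jog_arm --increments '[{"delta_pos": [0, 0, -0.006], "dr": [0, 0, 0]}, {"delta_pos": [0, 0, -0.012], "dr": [0, 0, 0]}, {"delta_pos": [0, 0, -0.012], "dr": [0, 0, 0]}]'

```text
time_s: 3.1
ee_pos: [0.5297, 0.0533, 0.1476]
eef_rot: [3.141, -0.0, 1.214]
force: [-0.4, -0.6, 2.4]
grip_width: 0.0004
```

jog_arm --increments '[{"delta_pos": [0, 0, -0.004], "dr": [0, 0, 0]}, {"delta_pos": [0, 0, -0.008], "dr": [0, 0, 0]}, {"delta_pos": [0, 0, -0.008], "dr": [0, 0, 0]}]'

```text
time_s: 3.4
ee_pos: [0.5299, 0.0533, 0.1469]
eef_rot: [3.14, -0.0, 1.214]
force: [-5.7, -1.1, 15.7]
grip_width: 0.0009
```

```bash
python3 - <<'E'
from h import *
ims=[]
for n in("scene","wrist"):
    im=ctrl.camera(n)[:,:,::-1]
    if n=="scene": im=cv2.resize(im[140:280,195:335],(420,420),interpolation=cv2.INTER_CUBIC)
    else: im=cv2.resize(im,(380,285)); im=cv2.copyMakeBorder(im,0,135,0,0,0)
    ims.append(im)
cv2.imwrite("pics/p1.png",np.hstack(ims))
E
```

```text
(no output)
```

View pics/p1.png

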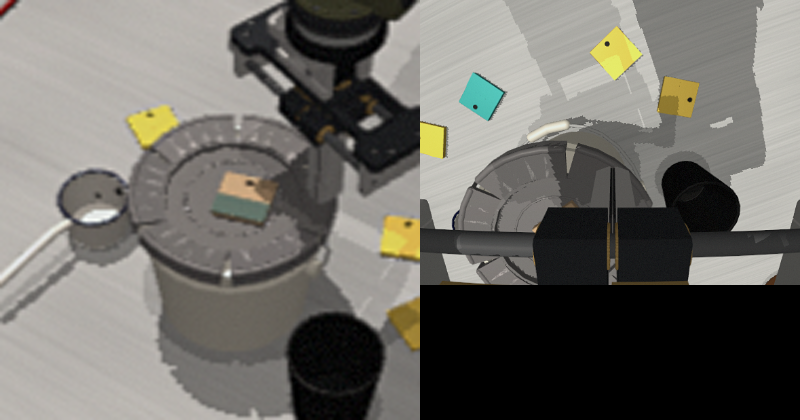

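The picture shows the fingertip on the +y/near-side section (about (325,190) in the left crop), the tile still in the middle and the cup clear. The tip height is 0.136 m at 16 N, so section 2 is shut. I'll use the same cycle for the next section.

jog_arm --increments '[{"delta_pos": [0, 0, 0.06], "dr": [0, 0, 0]}, {"delta_pos": [0, 0, 0.12], "dr": [0, 0, 0]}, {"delta_pos": [0.15, 0, 0.12], "dr": [0, 0, 0]}, {"delta_pos": [0.308, 0, 0.12], "dr": [0, 0, 0]}, {"delta_pos": [0.308, 0, 0.12], "dr": [0, 0, 0]}, {"delta_pos": [0.308, 0, 0.12], "dr": [0, 0, 0]}, {"delta_pos": [0.308, 0, 0.07], "dr": [0, 0, 0]}, {"delta_pos": [0.308, 0, 0.04], "dr": [0, 0, 0]}, {"delta_pos": [0.308, 0, 0.03], "dr": [0, 0, 0]}, {"delta_pos": [0.308, 0, 0.02], "dr": [0, 0, 0]}, {"delta_pos": [0.308, 0, 0.01], "dr": [0, 0, 0]}, {"delta_pos": [0.308, 0, 0.005], "dr": [0, 0, 0]}, {"delta_pos": [0.308, 0, 0], "dr": [0, 0, 0]}, {"delta_pos": [0.308, 0, 0], "dr": [0, 0, 0]}]'

```text
time_s: 4.9
ee_pos: [0.6066, 0.0534, 0.147]
eef_rot: [3.141, -0.0, 1.214]
force: [-6.1, 1.1, 13.7]
grip_width: 0.0009
```

jog_arm --increments '[{"delta_pos": [0, 0, 0.06], "dr": [0, 0, 0]}, {"delta_pos": [0, 0, 0.12], "dr": [0, 0, 0]}, {"delta_pos": [0.08, -0.134, 0.12], "dr": [0, 0, 0]}, {"delta_pos": [0.154, -0.268, 0.12], "dr": [0, 0, 0]}, {"delta_pos": [0.154, -0.268, 0.12], "dr": [0, 0, 0]}, {"delta_pos": [0.154, -0.268, 0.12], "dr": [0, 0, 0]}, {"delta_pos": [0.154, -0.268, 0.07], "dr": [0, 0, 0]}, {"delta_pos": [0.154, -0.268, 0.04], "dr": [0, 0, 0]}, {"delta_pos": [0.154, -0.268, 0.03], "dr": [0, 0, 0]}, {"delta_pos": [0.154, -0.268, 0.02], "dr": [0, 0, 0]}, {"delta_pos": [0.154, -0.268, 0.01], "dr": [0, 0, 0]}, {"delta_pos": [0.154, -0.268, 0.005], "dr": [0, 0, 0]}, {"delta_pos": [0.154, -0.268, 0], "dr": [0, 0, 0]}, {"delta_pos": [0.154, -0.268, 0], "dr": [0, 0, 0]}]'

```text
time_s: 6.3
ee_pos: [0.6452, -0.0135, 0.147]
eef_rot: [3.141, -0.0, 1.214]
force: [-5.7, 0.7, 13.0]
grip_width: 0.0004
```

jog_arm --increments '[{"delta_pos": [0, 0, 0.06], "dr": [0, 0, 0]}, {"delta_pos": [0, 0, 0.12], "dr": [0, 0, 0]}, {"delta_pos": [-0.08, -0.134, 0.12], "dr": [0, 0, 0]}, {"delta_pos": [-0.154, -0.268, 0.12], "dr": [0, 0, 0]}, {"delta_pos": [-0.154, -0.268, 0.12], "dr": [0, 0, 0]}, {"delta_pos": [-0.154, -0.268, 0.12], "dr": [0, 0, 0]}, {"delta_pos": [-0.154, -0.268, 0.07], "dr": [0, 0, 0]}, {"delta_pos": [-0.154, -0.268, 0.04], "dr": [0, 0, 0]}, {"delta_pos": [-0.154, -0.268, 0.03], "dr": [0, 0, 0]}, {"delta_pos": [-0.154, -0.268, 0.02], "dr": [0, 0, 0]}, {"delta_pos": [-0.154, -0.268, 0.01], "dr": [0, 0, 0]}, {"delta_pos": [-0.154, -0.268, 0.005], "dr": [0, 0, 0]}, {"delta_pos": [-0.154, -0.268, 0], "dr": [0, 0, 0]}, {"delta_pos": [-0.154, -0.268, 0], "dr": [0, 0, 0]}]'

```text
time_s: 7.7
ee_pos: [0.6069, -0.0804, 0.1471]
eef_rot: [3.14, -0.001, 1.214]
force: [-4.7, 2.0, 12.7]
grip_width: 0.0005
```

jog_arm --increments '[{"delta_pos": [0, 0, 0.06], "dr": [0, 0, 0]}, {"delta_pos": [0, 0, 0.12], "dr": [0, 0, 0]}, {"delta_pos": [-0.15, 0, 0.12], "dr": [0, 0, 0]}, {"delta_pos": [-0.308, 0, 0.12], "dr": [0, 0, 0]}, {"delta_pos": [-0.308, 0, 0.12], "dr": [0, 0, 0]}, {"delta_pos": [-0.308, 0, 0.12], "dr": [0, 0, 0]}, {"delta_pos": [-0.308, 0, 0.07], "dr": [0, 0, 0]}, {"delta_pos": [-0.308, 0, 0.04], "dr": [0, 0, 0]}, {"delta_pos": [-0.308, 0, 0.03], "dr": [0, 0, 0]}, {"delta_pos": [-0.308, 0, 0.02], "dr": [0, 0, 0]}, {"delta_pos": [-0.308, 0, 0.01], "dr": [0, 0, 0]}, {"delta_pos": [-0.308, 0, 0.005], "dr": [0, 0, 0]}, {"delta_pos": [-0.308, 0, 0], "dr": [0, 0, 0]}, {"delta_pos": [-0.308, 0, 0], "dr": [0, 0, 0]}]'

```text
time_s: 9.1
ee_pos: [0.5299, -0.0806, 0.1469]
eef_rot: [3.14, -0.0, 1.214]
force: [-7.1, 1.0, 15.4]
grip_width: 0.0005
```

jog_arm --increments '[{"delta_pos": [0, 0, 0.06], "dr": [0, 0, 0]}, {"delta_pos": [0, 0, 0.12], "dr": [0, 0, 0]}, {"delta_pos": [-0.08, 0.134, 0.12], "dr": [0, 0, 0]}, {"delta_pos": [-0.154, 0.268, 0.12], "dr": [0, 0, 0]}, {"delta_pos": [-0.154, 0.268, 0.12], "dr": [0, 0, 0]}, {"delta_pos": [-0.154, 0.268, 0.12], "dr": [0, 0, 0]}, {"delta_pos": [-0.154, 0.268, 0.07], "dr": [0, 0, 0]}, {"delta_pos": [-0.154, 0.268, 0.04], "dr": [0, 0, 0]}, {"delta_pos": [-0.154, 0.268, 0.03], "dr": [0, 0, 0]}, {"delta_pos": [-0.154, 0.268, 0.02], "dr": [0, 0, 0]}, {"delta_pos": [-0.154, 0.268, 0.01], "dr": [0, 0, 0]}, {"delta_pos": [-0.154, 0.268, 0.005], "dr": [0, 0, 0]}, {"delta_pos": [-0.154, 0.268, 0], "dr": [0, 0, 0]}, {"delta_pos": [-0.154, 0.268, 0], "dr": [0, 0, 0]}]'

```text
time_s: 10.5
ee_pos: [0.4915, -0.0138, 0.147]
eef_rot: [3.14, -0.0, 1.214]
force: [-6.1, -1.1, 17.0]
grip_width: 0.0003
```

All six reached 0.136 m. I'll lift, retreat to the side and look.

jog_arm --increments '[{"delta_pos": [0, 0, 0.1], "dr": [0, 0, 0]}, {"delta_pos": [0, 0, 0.25], "dr": [0, 0, 0]}, {"delta_pos": [0, 0, 0.4], "dr": [0, 0, 0]}, {"delta_pos": [-0.1, 0.15, 0.4], "dr": [0, 0, 0]}, {"delta_pos": [-0.2, 0.3, 0.4], "dr": [0, 0, 0]}, {"delta_pos": [-0.3, 0.45, 0.4], "dr": [0, 0, 0]}, {"delta_pos": [-0.4, 0.6, 0.4], "dr": [0, 0, 0]}, {"delta_pos": [-0.5, 0.75, 0.4], "dr": [0, 0, 0]}, {"delta_pos": [-0.6, 0.95, 0.4], "dr": [0, 0, 0]}, {"delta_pos": [-0.6, 0.95, 0.4], "dr": [0, 0, 0]}, {"delta_pos": [-0.6, 0.95, 0.4], "dr": [0, 0, 0]}, {"delta_pos": [-0.6, 0.95, 0.4], "dr": [0, 0, 0]}]'

```text
time_s: 11.7
ee_pos: [0.3416, 0.2232, 0.2454]
eef_rot: [3.141, 0.0, 1.214]
force: [0.3, 0.3, -0.6]
grip_width: 0.0005
```

```bash
python3 - <<'E'
from h import *
a=save("top","top1.png")[:,:,::-1]; b=save("scene","scene1.png")[:,:,::-1]
r=lambda im,x,y:cv2.resize(im[y:y+100,x:x+130],(390,300),interpolation=cv2.INTER_CUBIC)
a0=cv2.imread("pics/top0.png"); b0=cv2.imread("pics/scene0.png")
cv2.imwrite("pics/cmp.png",np.vstack([np.hstack([r(a0,225,160),r(b0,205,165)]),np.hstack([r(a,225,160),r(b,205,165)])]))
print(ctrl.get_obs()["ee_pos"],ctrl.get_obs()["force"])
E
```

```text
[0.3418078  0.22283093 0.24537899] [-0.85274648  0.14183085  0.22672912]
```

View pics/cmp.png

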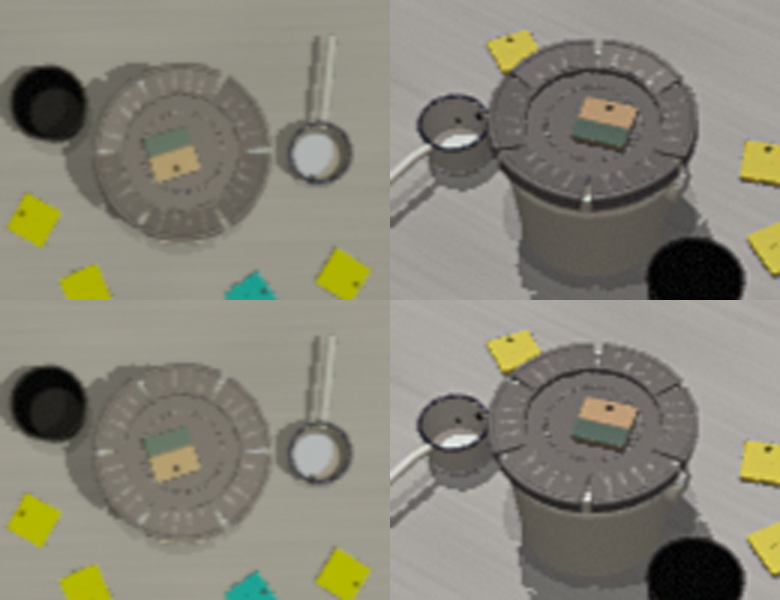

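The before/after picture shows the rim down and evenly shaded, with the tile, cup, scoop and tub unmoved. As a last check I'll measure the shading of each section.

```bash
python3 - <<'E'
from h import *
for n in("top","scene"):
    i=info(n)
    for s in "01":
        g=cv2.cvtColor(cv2.imread(f"pics/{n}{s}.png"),cv2.COLOR_BGR2GRAY); o=[]
        for k in range(6):
            P=[[.568+r*np.cos(t),-.014+r*np.sin(t),.136] for r in np.linspace(.064,.08,6) for t in np.radians(60*k+np.linspace(-20,20,15))]
            o.append(np.median([g[int(round(v)),int(round(u))] for u,v in pix(i,P)]))
        print(n,s,o)
    d=cv2.absdiff(cv2.imread(f"pics/{n}0.png"),cv2.imread(f"pics/{n}1.png")).max(2)
E
```

```text
top 0 [np.float64(119.0), np.float64(122.0), np.float64(104.0), np.float64(99.0), np.float64(98.0), np.float64(104.0)]
top 1 [np.float64(117.5), np.float64(119.0), np.float64(122.0), np.float64(122.5), np.float64(122.0), np.float64(120.0)]
scene 0 [np.float64(99.0), np.float64(99.0), np.float64(103.0), np.float64(121.0), np.float64(109.0), np.float64(98.0)]
scene 1 [np.float64(114.0), np.float64(112.5), np.float64(111.0), np.float64(108.0), np.float64(109.0), np.float64(111.0)]
```

All six sections now have the same shading in both views, so they are level. Handing in.

```bash
python3 -c "
from station import ctrl; print(ctrl.hand_in())"
```

```text
the job is handed in; nothing more can be done
None
```

I pressed all six rim sections shut with the closed fingertips, then drew the hand back clear of the tub and handed the job in at about 12 s of the 48 s allowed.

- **Pressing:** every section stopped rigidly with the fingertips at about 136 mm, the shut height, under 13–17 N.
- **Flush:** in the pictures taken afterwards, the six sections have nearly the same shading in both views (117–123 from the top camera, 108–114 from the scene camera). Before pressing they differed clearly (98–122 and 98–121).
- **Undisturbed:** the before/after crops show the tile, tub, cup, scoop and nearby loose tiles where they were. I did not compare the things farther off (vase, jar, spoon rest, tongs), but the arm's path stayed above them.
- **Hand clear:** the force reading was close to zero, within the sensor's noise, after the hand withdrew.

No check failed. The one disagreement was in locating the lid: my rough by-eye centre in the scene view was about 7 mm off the slot-based one in y. The slot-based centre matched the lid outline in both views, so I used that.

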